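# Take the tote off its sprung-keeper hooks

## Task

The small wooden tote hangs by its handle bar on the locking hooks of the rack. Push the bar back against the sprung keeper until the keeper is felt to reach its stop, without forcing it, keep it pressed open while you lift the bar up out of the hooks, draw the tote clear towards you, then set the tote down gently, upright, in the middle of the black rubber mat and let go. Leave the other things lying where they are.

Things in the scene. Friction and masses are not known exactly. Their poses are not given: they have to be found in the camera images.
- rack: Fixed rack: dark wood base 200 x 190 mm, plywood back board, two steel hook arms 10 mm wide at y = +54 and -54 mm. Origin on the bench straight below the bar's rest position; +x runs from the hook noses (robot side) to the back board, z up. The bar lies on the level arm tops (157 mm up) and can slide back (+x). The tote may press on the rack with at most 28 N.
- seat (a point): Rest position of the bar's centre on the hook arms, 165 mm up; axes as the rack's. Noses stand in front of it. Dark steel lips over both arms (y 49 to 66 mm either side), undersides 3 mm above the bar, tops 184 mm up, jam it if lifted straight up. Their head was clamped by hand anywhere in a 24 mm range, so the bar must go back 11 to 35 mm (unknown) to clear them.
- throat (a point): 23 mm behind the seat: mean place where the bar is clear of the lips. Two aluminium keeper jaws, 189 mm high, ride on the lips' head behind the bar. Pushed back, the bar slides free 0 to 25 mm (drag up to 7 N), then meets the keeper spring: 3 N, rising 0.25 N per mm. After 10.5 mm of spring travel it is clear of the lips, after 13.5 mm at a hard stop.
- board_top (a point): Middle of the back board's upper front edge, 120 mm behind the seat. The cross-bar that joins the two keeper jaws is at least 63 mm behind the seat, up to 182 mm high; between the arms, y = -45 to +45 mm, the space in front of it is open for fingers. Freed by lifting the bar 40 to 52 mm, draw it forward (-x) at that height to 85 mm in front of the seat before lifting more: the tray is still under the arms and strikes them at 60 mm. Clear the rack before swinging aside.
- tote: Loose open wooden tote, about 0.45 kg, 80 (x) x 176 (y) x 135 mm, origin under the centre of its floor, y along the handle bar, z up. Its tray is 36 mm deep; two end boards carry the bar. Hanging, its floor is 45 mm above the bench.
- bar (a point): Centre of the tote's square wooden handle bar, 16 x 16 mm, 120 mm above the tote's underside, running along the tote's y between the end boards (160 mm free length); grasp it here, in the middle, from above, fingers on its front and back sides. Axes as the tote's.
- mat: Black rubber mat, 130 (x) x 220 (y) x 4 mm, fixed on the bench. Origin at the centre of its underside; y along its long side. The tote stands in its middle, either way round.
- wax_tin: Round flat wax tin, 71 mm across, 28 mm high, loose bystander; origin at its underside.
- block_1: Wooden offcut, 50 x 120 x 24 mm, loose bystander; origin at its underside.
- tape_measure: Tape measure standing on its edge, 36 x 87 x 64 mm, loose bystander; origin at its underside.

How it is judged:
By the outcome, as a careful person would: the job done as asked, in the order asked, and still so for the second after the job is handed in, with the robot touching nothing.
It also fails if it takes over 56 s, if anything falls off the work surface, if the arm or the gripper's body presses on something with over 40 N, if the wrist force passes 120 N, or if a joint passes its speed limit or range.

## Robot

A 6-joint arm with a two-finger parallel gripper is mounted at the origin on a cart in front of the work surface, level with it; the furniture and walls round the work are solid. World frame = base frame: x ahead of the robot, y to its left, z up, the work surface at z = 0. Lengths are in mm, angles in rad, forces in N, time in s.
With the tool pointing down it reaches from about 400 to 825 mm from the base axis. Payload 7 kg.
Tool frame: the origin (TCP) lies at the very end of the fingers, on their centre line; the grasp point (between the pads) lies 19 mm behind it; z points along the fingers, y is the direction in which the jaws open and shut (so a half turn about z gives the same grasp; the last joint's range is limited). The gripper opens to 88 mm and grips with 3 to 60 N. Pads are 19 mm wide; open, the fingers measure 130 mm over their backs; the gripper's body (78 mm by 193 mm) begins 47 mm behind the grasp point.
Start: joints at [1.46, 0.359, 0.012, 0, -1.224, -0.288], TCP at [262.117, 622.005, 226.561] pointing down, gripper open.
Joint ranges: [-3.07, 3.07], [-1.43, 2.12], [-1.02, 1.25], [-3.03, 1.67], [-3.05, -0], [-3.03, 3.03]. Speed limits (rad/s): [2.39, 2.39, 3.01, 3.14, 3.14, 3.14].

## Interface

Orientations are given as a unit quaternion [x, y, z, w].
In Python, from plant import bot gives the robot as it stands. Calls block until the motion is done:
- bot.move_ptp(position, orientation): joint-space move of the TCP to a pose.
- bot.line_to(position, velocity=150, ori=None): straight line of the TCP; ori=None keeps the orientation; velocity is the mean speed in mm/s.
- bot.move_joints(angles): joint-space move.
- bot.move_gripper(opening, force=None): finger opening in mm; force is the grip in N (None keeps the last); returns when the fingers have stopped.
- bot.pause(seconds).
- bot.solve_ik(position, orientation): joint angles nearest the present ones, or None.
- bot.read_state(): the state.
- bot.camera(name): name is "side" or "top"; returns the picture (400x640x3 uint8, red, green, blue); there is no depth.
- bot.get_calibration(name): a dict with "fx", "fy", "cx", "cy" (pixels), "view" (4x4, takes a point from world to camera coordinates). Camera axes: x right, y up, looking along -z (the intrinsics and any distortion apply to the point x, -y, -z); pixel columns grow to the right and rows downward; lengths in mm; the calibration is good to about 2 mm. A picture is of the moment at which its call begins. get_calibration takes no time and is no camera call.
A pose or a line that the arm cannot do raises bot.Unreachable and nothing moves.
- bot.close_job(): hands the job in, once; it reports no verdict.
The state is a dict: "t": time; "joint_pos": joint angles; "qvel": joint speeds; "tau": joint torques, N m; "tcp_pos": TCP position; "eef_rot": TCP orientation; "contact_force": force on the tool from outside, world axes, zero at the start; "moment": the same for the moment, N m; "width": finger opening in mm.
Only numpy, scipy, OpenCV 4.12 (cv2) and the standard library are available. Lean on these libraries where they do the work, as an engineer would, in place of code of your own. Each camera call takes 0.05 s, during which the arm holds its last target.

## Working session

There is one attempt and no reset: what is moved stays moved. The work goes in short steps, each a Python script; the robot and the scene stay as the last script left them, time stands still between calls to the robot, and variables do not carry over. Pictures are saved under pics/ and viewed, and the job is handed in when it is done.

```bash
ls; mkdir -p pics
python3 - <<'E'
from plant import bot
import cv2
for n in("side","top"):
    im=bot.camera(n); cv2.imwrite(f"pics/{n}0.png",im[:,:,::-1])
    print(n,bot.get_calibration(n))
s=bot.read_state(); print(s)
E
```

```text
pics
side {'fx': 504.5149748025918, 'fy': 504.5149748025918, 'cx': 310.53099774436225, 'cy': 199.17069204232826, 'view': array([[ 9.99650075e-01,  2.30417103e-02, -1.29926046e-02,
        -5.08921746e+02],
       [ 2.71141018e-04,  4.82218445e-01,  8.76050968e-01,
        -8.63183256e+01],
       [ 2.64509862e-02, -8.75747938e-01,  4.82043457e-01,
        -2.01716744e+03],
       [ 0.00000000e+00,  0.00000000e+00,  0.00000000e+00,
         1.00000000e+00]])}
top {'fx': 388.7456302705019, 'fy': 388.7456302705019, 'cx': 315.5833893329956, 'cy': 199.02634696805603, 'view': array([[ 1.39606247e-02, -9.99802558e-01,  1.41402556e-02,
        -9.06537782e+01],
       [ 9.92415871e-01,  1.55820023e-02,  1.21934167e-01,
        -5.39421569e+02],
       [-1.22130426e-01,  1.23307370e-02,  9.92437460e-01,
        -1.51082305e+03],
       [ 0.00000000e+00,  0.00000000e+00,  0.00000000e+00,
         1.00000000e+00]])}
{'t': 0.1, 'joint_pos': array([ 1.46011100e+00,  3.59290256e-01,  1.11381926e-02, -3.29295216e-04,
       -1.22409983e+00, -2.88060382e-01]), 'qvel': array([-0.00205508, -0.00260918,  0.00289066,  0.0015568 ,  0.0010984 ,
        0.0002296 ]), 'tau': array([-1.68014158e-03, -5.84166205e+01,  2.93753189e+01,  7.01554477e+00,
        1.02327907e-02, -5.40659732e-05]), 'tcp_pos': array([261.94880724, 621.61206692, 225.72346255]), 'eef_rot': array([ 9.80179604e-01, -1.98109543e-01, -8.97412702e-05,  7.38634246e-04]), 'contact_force': array([-0.47402975,  0.18608925,  0.47043772]), 'moment': array([ 0.0045059 , -0.0065993 ,  0.02438551]), 'width': 87.70645264803032}
```

View pics/side0.png

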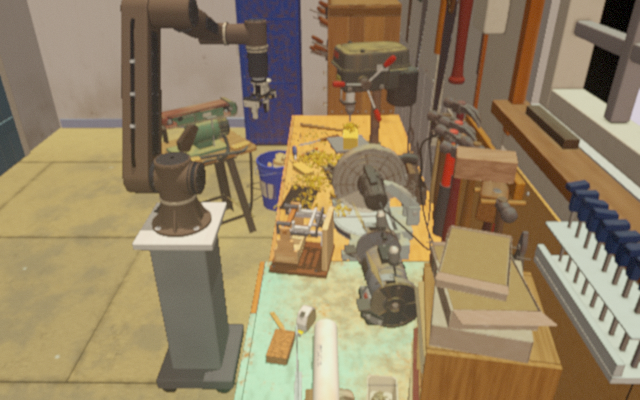

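View pics/top0.png

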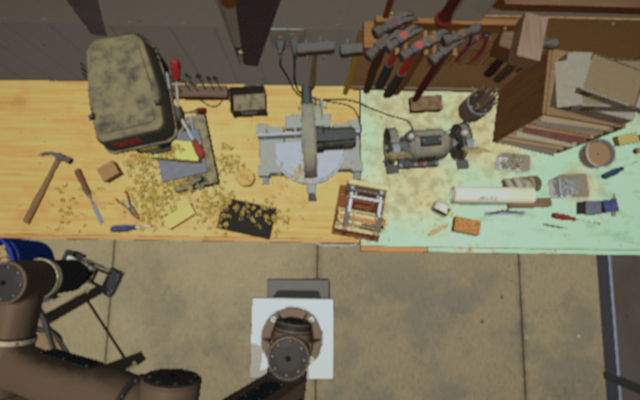

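The side view shows the rack and tote near (303,240). The top view shows the rack near (360,212), the black mat near (247,218), and the tape and block near (440,208) and (466,226). I'll zoom in on these.

```bash
cat > h.py <<'E'
import numpy as np, cv2
from plant import bot
def proj(n,P):
    c=bot.get_calibration(n); P=np.atleast_2d(P).astype(float)
    q=P@c["view"][:3,:3].T+c["view"][:3,3]
    return np.c_[c["fx"]*q[:,0]/-q[:,2]+c["cx"], c["fy"]*-q[:,1]/-q[:,2]+c["cy"]]
def back(n,uv,z):
    c=bot.get_calibration(n); R=c["view"][:3,:3];t=c["view"][:3,3]
    d=R.T@np.array([(uv[0]-c["cx"])/c["fx"],-(uv[1]-c["cy"])/c["fy"],-1]); o=-R.T@t
    return o+d*(z-o[2])/d[2]
def crop(im,x0,y0,x1,y1,f,name):
    cv2.imwrite(name,cv2.resize(im[y0:y1,x0:x1],None,fx=f,fy=f,interpolation=cv2.INTER_CUBIC)[:,:,::-1])
E
python3 - <<'E'
from h import *
a=cv2.imread("pics/top0.png")[:,:,::-1]; s=cv2.imread("pics/side0.png")[:,:,::-1]
crop(a,320,170,400,245,8,"pics/c1.png"); crop(a,205,165,295,245,7,"pics/c2.png"); crop(s,255,185,345,285,6,"pics/c3.png")
for n in((247,218),(360,212)):print(back("top",n,0))
E
```

```text
[463.55901468 191.96901603   0.        ]
[ 494.73674276 -263.69510428    0.        ]
```

View pics/c1.png

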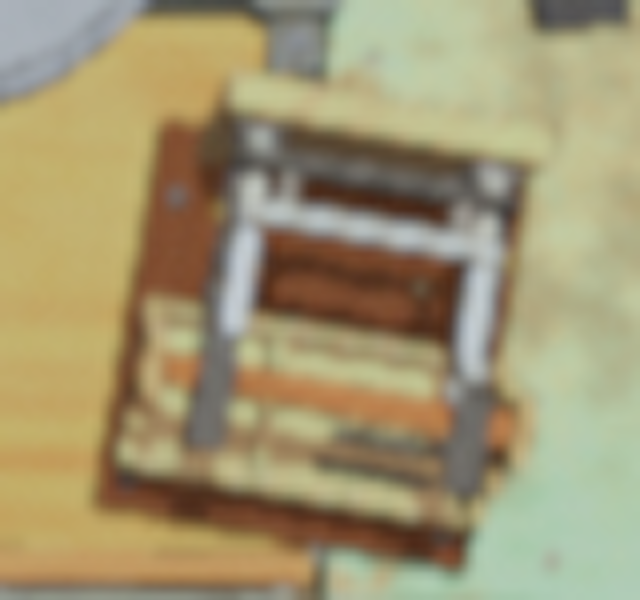

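View pics/c2.png

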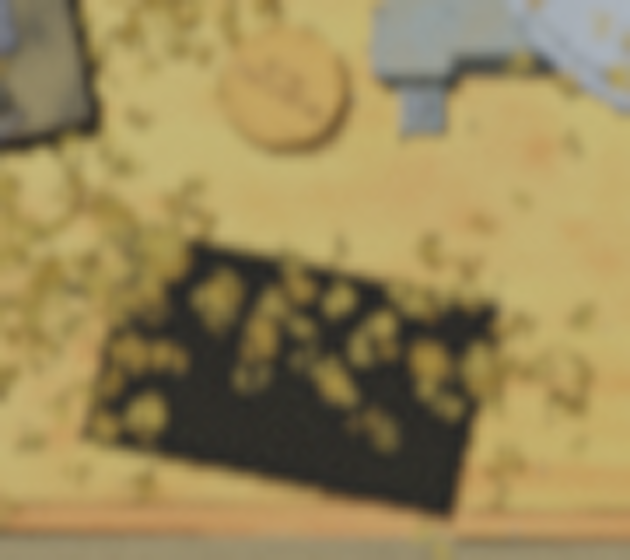

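View pics/c3.png

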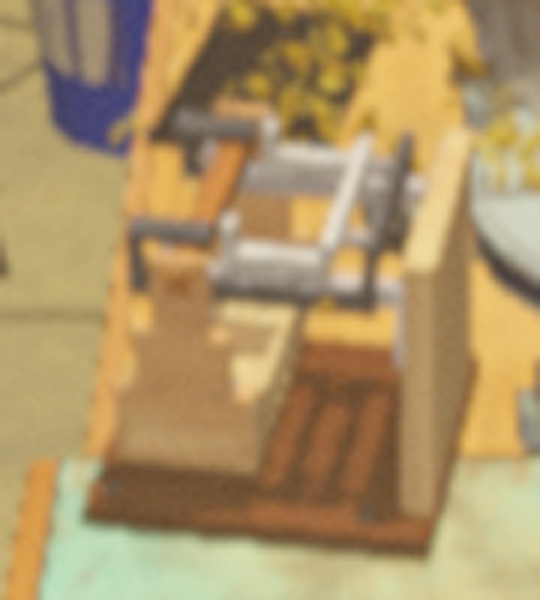

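Run:
```python
from h import *
f=lambda x,y:(320+(x+.5)/8-.5,170+(y+.5)/8-.5)
g=lambda x,y:(205+(x+.5)/7-.5,165+(y+.5)/7-.5)
k=lambda x,y:(255+(x+.5)/6-.5,185+(y+.5)/6-.5)
def two(n,P,z):
    a,b=[back(n,p,z)[:2] for p in P]; print(n,z,a,b,"mid",(a+b)/2,"len",np.linalg.norm(a-b),"yaw",np.arctan2(*(b-a)[[0,1]]*np.array([1,-1])))
two("top",[f(163,368),f(515,425)],173)   # bar 
two("top",[f(97,505),f(463,568)],10)   # base front
two("top",[f(232,90),f(548,148)],184)   # board
c=np.array([back("top",g(*p),4)[:2] for p in((193,240),(497,305),(452,517),(85,435))]);print(c,c.mean(0),[np.linalg.norm(c[i]-c[i-1]) for i in range(4)])
print("matyaw",np.arctan2(*( -(c[1]-c[0]+c[2]-c[3]))[[0,1]]),np.arctan2(-(c[0]-c[1]+c[3]-c[2])[0],(c[0]-c[1]+c[3]-c[2])[1]))
```

```text
top 173 [ 465.02472223 -169.33153947] [ 441.74798417 -327.7649065 ] mid [ 453.3863532  -248.54822299] len 160.13412604839502 yaw -0.14587456467994275
top 10 [ 409.18164298 -149.15175106] [ 380.49441797 -332.12260508] mid [ 394.83803048 -240.63717807] len 185.20607523234426 yaw -0.15551969402287402
top 184 [ 590.28424674 -198.85304034] [ 566.12959273 -341.52908671] mid [ 578.20691973 -270.19106353] len 144.7062594325178 yaw -0.16770701050464154
[[539.75437217 253.89708063]
 [504.7892235   77.80606344]
 [382.9307743  100.22034701]
 [426.56280148 310.92951932]] [463.50929286 185.7132526 ] [np.float64(126.74790229998325), np.float64(179.52884992900536), np.float64(123.90271082719075), np.float64(215.17924875084654)]
matyaw 0.20046903499182014 -0.20046903499182014
```

```bash
cat >> h.py <<'E'
def T(p,yaw,L):
    c,s=np.cos(yaw),np.sin(yaw); L=np.atleast_2d(L).astype(float)
    return np.c_[p[0]+c*L[:,0]-s*L[:,1],p[1]+s*L[:,0]+c*L[:,1],L[:,2]]
def box(x0,x1,y0,y1,z0,z1):
    return np.array([[x,y,z] for z in(z0,z1) for x,y in((x0,y0),(x1,y0),(x1,y1),(x0,y1))])
ED=[(0,1),(1,2),(2,3),(3,0),(4,5),(5,6),(6,7),(7,4),(0,4),(1,5),(2,6),(3,7)]
def overlay(im,n,items,win,f,name):
    x0,y0,x1,y1=win
    o=cv2.resize(im[y0:y1,x0:x1],None,fx=f,fy=f,interpolation=cv2.INTER_CUBIC).copy()
    for (p,yaw,b,col) in items:
        q=((proj(n,T(p,yaw,b))-[x0,y0]+.5)*f-.5).round().astype(int)
        for i,j in ED: cv2.line(o,tuple(map(int,q[i])),tuple(map(int,q[j])),col,1,cv2.LINE_AA)
    cv2.imwrite(name,o[:,:,::-1])
E
cat > ov.py <<'E'
from h import *
import sys
a=cv2.imread("pics/top0.png")[:,:,::-1]; s=cv2.imread("pics/side0.png")[:,:,::-1]
def go(tag,S,ys,M,ym):
    it=[(S,ys,box(-8,8,-80,80,157,173),(255,0,0)),(S,ys,box(-40,40,-88,88,45,81),(0,255,255)),(S,ys,box(-70,130,-95,95,0,12),(0,0,255)),(S,ys,box(120,121,-75,75,12,190),(255,0,255))]
    m=[(M,ym,box(-65,65,-110,110,0,4),(255,0,0))]
    overlay(a,"top",it,(320,170,400,245),8,f"pics/o1{tag}.png");overlay(s,"side",it,(255,185,345,285),6,f"pics/o3{tag}.png")
    overlay(a,"top",m,(205,165,295,245),7,f"pics/o2{tag}.png");overlay(s,"side",m,(265,115,365,215),6,f"pics/o4{tag}.png")
E
python3 -c "
from ov import *
go('a',(453.4,-248.5),-.155,(467,195),-.2)"
```

```text
(no output)
```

View pics/o1a.png

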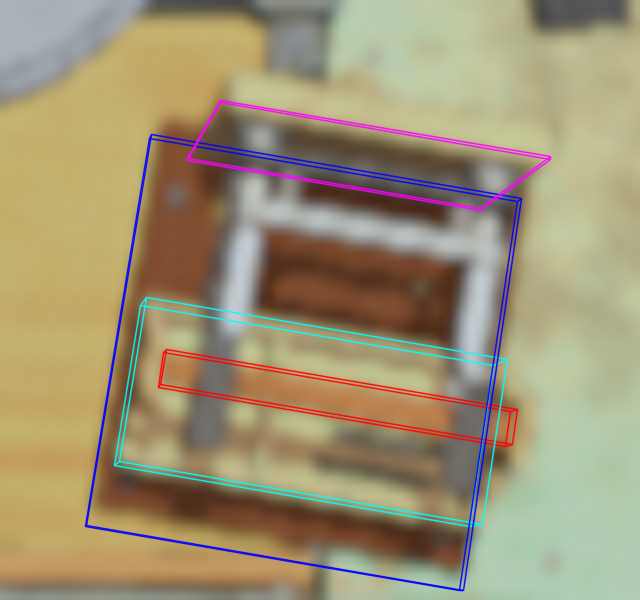

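View pics/o3a.png

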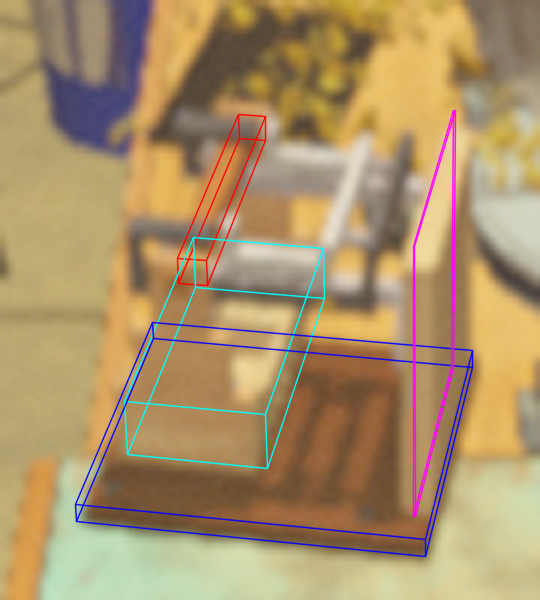

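View pics/o2a.png

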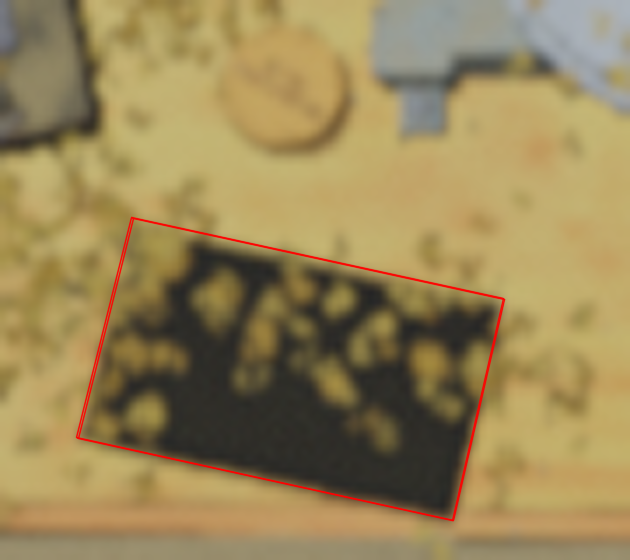

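View pics/o4a.png

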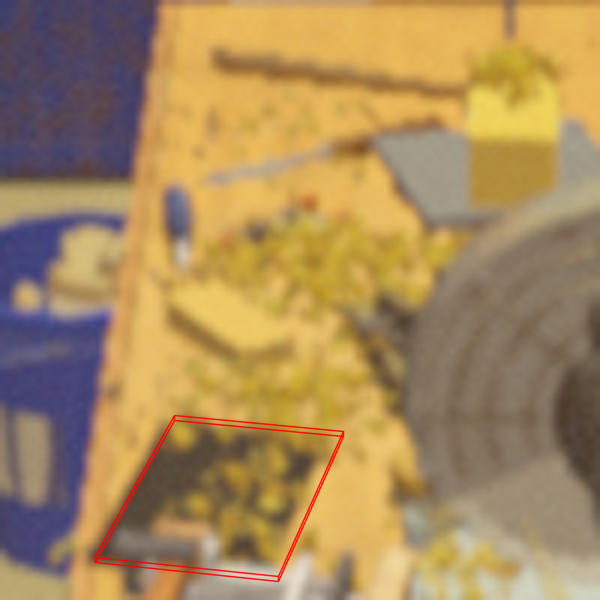

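Run:
```python
from h import *
a=cv2.imread("pics/top0.png").astype(float)
h=cv2.cvtColor(cv2.imread("pics/top0.png"),cv2.COLOR_BGR2HSV)
# column profile across the bar, between arms
for u in (354,358,362,366,370,374):
    print(u,[(v,tuple(a[v,u,::-1].astype(int))) for v in range(212,226)])
S=(453.4,-248.5)
print(proj("top",T(S,-.153,[[-8,30,173],[8,30,173],[-8,-30,173],[8,-30,173],[-8,0,157]])))
for a_ in (-np.pi/4-.153/2, np.pi/4-.153/2):
    q=[np.cos(a_),np.sin(a_),0,0]
    for P in((453,-248,240),(453,-248,146),(360,-235,190),(467,195,105)): print(bot.solve_ik(P,q))
```

```text
354 [(212, (np.int64(169), np.int64(163), np.int64(120))), (213, (np.int64(174), np.int64(172), np.int64(128))), (214, (np.int64(177), np.int64(178), np.int64(133))), (215, (np.int64(174), np.int64(169), np.int64(124))), (216, (np.int64(177), np.int64(150), np.int64(103))), (217, (np.int64(182), np.int64(132), np.int64(83))), (218, (np.int64(181), np.int64(125), np.int64(76))), (219, (np.int64(174), np.int64(125), np.int64(76))), (220, (np.int64(165), np.int64(137), np.int64(92))), (221, (np.int64(167), np.int64(158), np.int64(112))), (222, (np.int64(179), np.int64(172), np.int64(127))), (223, (np.int64(177), np.int64(165), np.int64(121))), (224, (np.int64(166), np.int64(144), np.int64(104))), (225, (np.int64(158), np.int64(131), np.int64(94)))]
358 [(212, (np.int64(165), np.int64(152), np.int64(116))), (213, (np.int64(163), np.int64(150), np.int64(111))), (214, (np.int64(180), np.int64(176), np.int64(130))), (215, (np.int64(192), np.int64(191), np.int64(143))), (216, (np.int64(189), np.int64(177), np.int64(129))), (217, (np.int64(187), np.int64(151), np.int64(102))), (218, (np.int64
[... 3259 characters left out ...]
nt64(75))), (223, (np.int64(173), np.int64(122), np.int64(75))), (224, (np.int64(148), np.int64(110), np.int64(75))), (225, (np.int64(113), np.int64(92), np.int64(72)))]
[[353.34073112 219.91832558]
 [354.02671767 215.53806807]
 [369.82075917 222.707702  ]
 [370.48382008 218.3223243 ]
 [361.00024909 221.5992243 ]]
[-0.12038983  0.08706182 -0.31187544  0.         -1.17185907 -0.03261017]
[-0.12038983  0.16882221 -0.44704504  0.         -0.95492908 -0.03261017]
[-0.11588118 -0.0274985  -0.5519233   0.         -1.04637153 -0.03711882]
[ 0.7842597   0.19997569 -0.51910434  0.         -0.8517163  -0.9372597 ]
None
None
None
[ 0.7842597   0.19997569 -0.51910434  0.         -0.8517163   2.20433295]
```

```bash
cat >> h.py <<'E'
YAW=-.153
X=np.array([np.cos(YAW),np.sin(YAW),0]); Y=np.array([-X[1],X[0],0])
S=np.array([451.,-248.3,0])
def quat(yaw):
    a=-np.pi/4+yaw/2; return [np.cos(a),np.sin(a),0,0]
Q=quat(YAW)
def st(tag=""):
    s=bot.read_state(); d=s["tcp_pos"]-S; F=s["contact_force"]
    print(tag,"t%.2f"%s["t"],"rack x%.1f y%.1f z%.1f"%(d@X,d@Y,s["tcp_pos"][2]),"F rack",np.round([F@X,F@Y,F[2]],1),"w%.1f"%s["width"],"M",np.round(s["moment"],2)); return s
E
python3 - <<'E'
from h import *
q0=bot.read_state()["eef_rot"]
bot.line_to([200,430,330],400); st()
p=S-60*X; p[2]=330
bot.move_ptp(list(p),Q); st()
bot.move_gripper(50,3)
p=S.copy(); p[2]=235
bot.line_to(list(p),200); st()
for n in("side","top"): cv2.imwrite(f"pics/{n}1.png",bot.camera(n)[:,:,::-1])
a=cv2.imread("pics/top1.png")[:,:,::-1]; s=cv2.imread("pics/side1.png")[:,:,::-1]
A=cv2.resize(a[150:250,310:410],(390,390),interpolation=2);B=cv2.resize(s[180:280,250:350],(390,390),interpolation=2)
cv2.imwrite("pics/v1.png",np.hstack([A,B])[:,:,::-1])
print(proj("side",[p]),proj("top",[p]))
E
```

```text
t0.82 rack x-351.6 y631.6 z330.8 F rack [ 0.   0.6 -0. ] w87.6 M [ 0.05  0.06 -0.01]
 t3.28 rack x-59.7 y0.5 z329.9 F rack [-0.2 -0.3  0.4] w87.6 M [ 0.04 -0.05 -0.  ]
 t4.82 rack x0.1 y-0.2 z235.7 F rack [ 0.2 -0.9  0.5] w50.3 M [ 0.01 -0.1  -0.  ]
[[290.38845294 199.18843912]] [[364.24892926 218.54201941]]
```

View pics/v1.png

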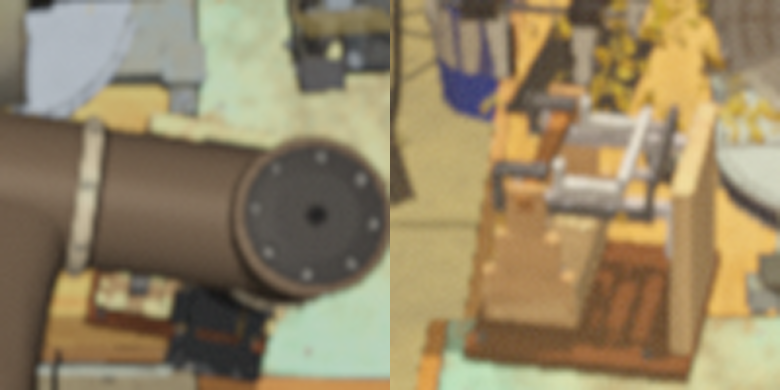

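Run:
```python
from h import *
s=cv2.imread("pics/side1.png")[:,:,::-1]
crop(s,262,160,332,230,8,"pics/v1b.png")
```

```text
(no output)
```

View pics/v1b.png

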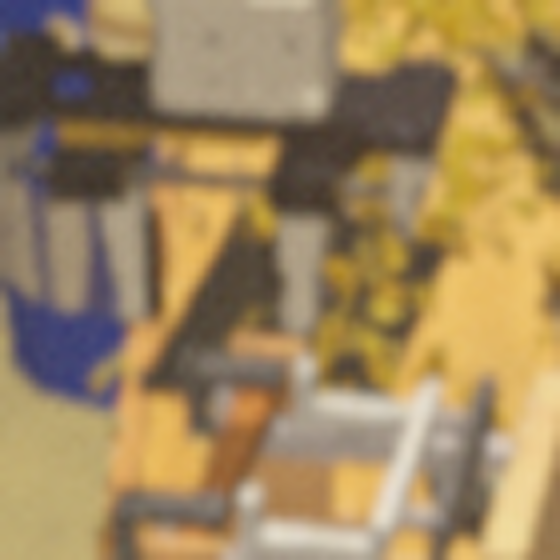

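The side view shows the fingers straddling the bar. Their midpoint is at about px (289,201) against a predicted (290,199), which is close enough, so I'll descend.

Run:
```python
from h import *
p=S.copy()
for z in(190,165,147):
    p[2]=z; bot.line_to(list(p),100); s=st(z)
    if abs(s["contact_force"]).max()>5: print("contact"); break
else:
    for w in (30,22,17): bot.move_gripper(w,6); st(w)
    bot.move_gripper(10,6); st("closed")
```

```text
190 t5.52 rack x0.3 y-0.1 z190.7 F rack [-1.5  0.7  0.5] w50.0 M [ 0.07 -0.03  0.03]
165 t5.92 rack x0.1 y-0.1 z165.3 F rack [0.6 0.4 0.6] w50.0 M [ 0.09 -0.13  0.03]
147 t6.25 rack x-0.0 y-0.1 z147.2 F rack [0.6 0.3 0.1] w49.9 M [ 0.06 -0.05  0.02]
30 t6.85 rack x0.0 y-0.0 z147.1 F rack [-0.2 -0.1 -0.2] w29.9 M [ 0.05 -0.05 -0.01]
22 t7.28 rack x-0.0 y-0.0 z147.0 F rack [-0.2  0.4 -1. ] w21.9 M [ 0.02 -0.06 -0.06]
17 t7.66 rack x0.4 y0.0 z147.0 F rack [ 2.  -0.2 -2.2] w16.8 M [-0.02 -0.94 -0.05]
closed t7.88 rack x0.8 y0.0 z147.1 F rack [ 5.9 -0.  -3.5] w16.3 M [-0.49 -1.86 -0.13]
```

Run:
```python
from h import *
p=S.copy(); p[2]=147
bot.line_to(list(p+1.0*X),15); st("relax")
bot.move_gripper(10,35); bot.pause(.2); st("grip")
d=1.0
for i in range(8):
    d+=1.0; bot.line_to(list(p+d*X),15); s=st("c%.1f"%d)
    if -s["contact_force"]@X>15: break
```

```text
relax t8.12 rack x0.8 y0.0 z147.0 F rack [2.1 0.2 1. ] w16.1 M [ 0.17 -0.42 -0.07]
grip t8.54 rack x0.8 y-0.0 z147.0 F rack [0.8 1.4 1.7] w16.0 M [ 0.39 -0.1  -0.19]
c2.0 t8.79 rack x0.9 y-0.0 z147.0 F rack [-2.6  1.3  5.9] w15.6 M [ 0.95  1.2  -0.17]
c3.0 t9.04 rack x1.3 y-0.1 z147.0 F rack [-5.7  2.3  7.6] w16.0 M [ 1.12  1.96 -0.13]
c4.0 t9.29 rack x2.0 y-0.2 z147.0 F rack [-6.3  0.6  7.5] w15.6 M [ 1.02  2.26 -0.09]
c5.0 t9.54 rack x2.9 y-0.3 z147.0 F rack [-6.3  0.5  7.3] w15.6 M [ 0.85  2.46 -0.04]
c6.0 t9.79 rack x3.8 y-0.4 z147.0 F rack [-7.1  0.2  7.7] w15.8 M [ 0.76  2.49 -0.03]
c7.0 t10.04 rack x4.8 y-0.4 z147.0 F rack [-7.5  0.   8.2] w15.9 M [0.65 2.5  0.01]
c8.0 t10.29 rack x5.8 y-0.4 z147.0 F rack [-7.1 -0.6  6.6] w15.7 M [0.56 2.55 0.01]
c9.0 t10.54 rack x6.8 y-0.5 z147.0 F rack [-7.2 -0.3  8.3] w15.8 M [ 0.49  2.51 -0.  ]
```

```bash
cat > push.py <<'E'
from h import *
import sys
d,z,n,thr,step=map(float,sys.argv[1:6])
p=S.copy(); p[2]=z
hist=[]
for i in range(int(n)):
    d+=step; bot.line_to(list(p+d*X),15); s=st("c%.1f"%d)
    F=-s["contact_force"]@X; hist.append(F)
    if F>thr or (len(hist)>3 and F-min(hist[-4:])>4): print("STOP"); break
E
python3 push.py 9 147.8 12 16 1
```

```text
c10.0 t10.79 rack x9.6 y0.1 z147.2 F rack [ 0.9 -0.2 -4.5] w15.8 M [ 0.08 -0.09 -0.  ]
c11.0 t11.04 rack x11.0 y0.1 z147.5 F rack [ 0.4  0.5 -3.9] w15.4 M [ 0.09 -0.06  0.  ]
c12.0 t11.29 rack x11.9 y0.0 z147.7 F rack [-1.   0.1 -3.8] w15.3 M [ 0.19  0.11 -0.  ]
c13.0 t11.54 rack x12.3 y0.1 z147.5 F rack [-2.7  1.5 -1.6] w15.8 M [ 0.63  0.95 -0.19]
c14.0 t11.79 rack x13.7 y0.0 z147.6 F rack [-3.5  1.  -3.2] w15.7 M [ 0.66  1.08 -0.13]
c15.0 t12.04 rack x14.8 y0.0 z147.6 F rack [-3.7  0.7 -3.8] w15.7 M [ 0.64  1.23 -0.17]
c16.0 t12.29 rack x15.9 y0.1 z147.7 F rack [-4.   0.6 -3.6] w15.6 M [ 0.75  1.27 -0.18]
c17.0 t12.54 rack x16.9 y-0.0 z147.7 F rack [-4.2  1.9 -3.9] w15.7 M [ 0.62  1.36 -0.24]
c18.0 t12.79 rack x17.9 y-0.0 z147.7 F rack [-3.5  0.9 -3.9] w15.7 M [ 0.67  1.45 -0.25]
c19.0 t13.04 rack x18.9 y-0.0 z147.7 F rack [-4.7  1.5 -5. ] w15.9 M [ 0.57  1.58 -0.23]
c20.0 t13.29 rack x19.8 y-0.0 z147.7 F rack [-5.3  0.2 -4.1] w15.6 M [ 0.55  1.64 -0.21]
c21.0 t13.54 rack x20.8 y-0.0 z147.7 F rack [-5.8 -0.  -4.1] w15.8 M [ 0.46  1.72 -0.24]
```

```bash
python3 push.py 21 147.8 14 13 0.5
```

```text
c21.5 t13.79 rack x21.2 y-0.0 z147.7 F rack [-5.   0.1 -5.7] w15.6 M [ 0.48  1.79 -0.24]
c22.0 t14.04 rack x21.7 y-0.1 z147.7 F rack [-6.3 -0.1 -4.5] w15.6 M [ 0.53  1.87 -0.22]
c22.5 t14.29 rack x22.2 y-0.1 z147.7 F rack [-4.8 -0.7 -4.9] w15.2 M [ 0.49  1.89 -0.22]
c23.0 t14.54 rack x22.6 y-0.1 z147.7 F rack [-5.5 -0.8 -4.2] w15.6 M [ 0.43  1.88 -0.19]
c23.5 t14.79 rack x23.1 y-0.1 z147.7 F rack [-5.6  0.2 -5. ] w15.9 M [ 0.5   1.95 -0.21]
c24.0 t15.04 rack x23.6 y-0.1 z147.7 F rack [-4.8  0.6 -4. ] w15.8 M [ 0.49  2.06 -0.24]
c24.5 t15.29 rack x24.0 y-0.1 z147.7 F rack [-5.1  0.2 -4.6] w15.4 M [ 0.51  2.05 -0.17]
c25.0 t15.54 rack x24.5 y-0.1 z147.7 F rack [-5.8 -0.  -3.8] w15.9 M [ 0.56  2.12 -0.23]
c25.5 t15.79 rack x25.0 y-0.1 z147.7 F rack [-6.5 -0.1 -4.6] w15.6 M [ 0.48  2.1  -0.25]
c26.0 t16.04 rack x25.5 y-0.1 z147.7 F rack [-6.5 -0.4 -4. ] w15.5 M [ 0.56  2.18 -0.24]
c26.5 t16.29 rack x25.8 y-0.1 z147.7 F rack [-6.5  0.8 -3.4] w15.6 M [ 0.57  2.28 -0.14]
c27.0 t16.54 rack x25.8 y-0.1 z147.7 F rack [-8.   1.8 -3.1] w15.2 M [ 0.79  2.83 -0.2 ]
c27.5 t16.79 rack x25.9 y-0.1 z147.7 F rack [-9.7  0.5  0.8] w15.7 M [ 0.99  3.45 -0.25]
c28.0 t17.04 rack x25.9 y-0.1 z147.7 F rack [-11.6   2.    0.7] w15.6 M [ 1.25  3.95 -0.24]
STOP
```

The stop is felt: travel stalls at 25.8 mm while the force climbs from 6.5 to 11.6 N. I'll ease the press slightly and lift.

Run:
```python
from h import *
p=S+26.9*X; p[2]=147.8; bot.line_to(list(p),15); st("ease")
for z in (150,152,155,158,163,170,178,186,194):
    p[2]=z; bot.line_to(list(p),25); s=st(z)
    F=s["contact_force"]
    if F[2]<-14 or abs(F@X)>16: print("STOP"); break
```

```text
ease t17.29 rack x25.8 y-0.1 z147.7 F rack [-7.5 -0.2 -2.9] w15.6 M [ 0.73  2.66 -0.19]
150 t17.54 rack x25.8 y-0.0 z149.8 F rack [-7.4  0.1 -3.1] w16.1 M [ 0.7   2.66 -0.21]
152 t17.79 rack x25.8 y-0.0 z151.7 F rack [-7.2  0.1 -4.3] w15.9 M [ 0.74  2.53 -0.18]
155 t18.06 rack x25.8 y-0.0 z154.8 F rack [-7.9  1.6 -3.1] w15.3 M [ 0.83  2.61 -0.2 ]
158 t18.32 rack x25.9 y-0.0 z157.8 F rack [-7.4  0.9 -3.3] w15.5 M [ 0.89  2.63 -0.24]
163 t18.68 rack x25.8 y-0.0 z162.8 F rack [-7.8  1.4 -3.1] w15.8 M [ 0.89  2.7  -0.21]
170 t19.11 rack x25.9 y-0.0 z169.9 F rack [-8.   0.3 -2.7] w15.8 M [ 0.85  2.63 -0.3 ]
178 t19.57 rack x26.0 y-0.1 z177.9 F rack [-7.9  0.7 -3.2] w15.7 M [ 0.74  2.5  -0.19]
186 t20.04 rack x27.9 y0.0 z186.7 F rack [ 0.6  0.1 -3.6] w16.0 M [ 0.14 -0.06  0.  ]
194 t20.51 rack x27.0 y0.0 z194.2 F rack [ 0.2  0.1 -4.2] w16.1 M [ 0.11 -0.04  0.03]
```

Run:
```python
from h import *
for d in(10,-10,-30,-50,-70,-92):
    p=S+d*X; p[2]=194; bot.line_to(list(p),60); s=st(d)
    if abs(s["contact_force"]@X)>6: print("STOP"); break
else:
    # rise and look
    p[2]=300; bot.line_to(list(p),120); st("up")
    p2=p-25*X
    a=bot.solve_ik(list(p),Q); ym=-.2
    for P in([340,90,300],[420,195,300],[467,195,200],[467,195,105]): print(P,bot.solve_ik(P,quat(ym)))
for n in("side","top"): cv2.imwrite(f"pics/{n}2.png",bot.camera(n)[:,:,::-1])
s=cv2.imread("pics/side2.png")[:,:,::-1];crop(s,230,110,350,210,6,"pics/v2.png")
```

```text
10 t20.94 rack x9.7 y-0.0 z194.3 F rack [ 0.1 -1.3 -3. ] w15.7 M [ 0.08 -0.06  0.  ]
-10 t21.43 rack x-10.1 y-0.0 z194.3 F rack [ 0.2  0.2 -3.6] w15.9 M [ 0.07 -0.13  0.05]
-30 t21.91 rack x-30.0 y-0.0 z194.3 F rack [-0.1  0.8 -3.3] w15.9 M [ 0.07 -0.06  0.03]
-50 t22.39 rack x-50.0 y-0.0 z194.3 F rack [ 0.6 -0.4 -2.9] w15.8 M [ 0.1  -0.15 -0.06]
-70 t22.88 rack x-70.1 y-0.0 z194.3 F rack [-0.3  0.8 -3.6] w15.7 M [ 0.03 -0.05  0.06]
-92 t23.39 rack x-92.0 y-0.0 z194.3 F rack [-0.3  0.2 -3.9] w15.4 M [ 0.1  -0.06  0.01]
up t24.43 rack x-92.4 y0.1 z299.1 F rack [ 0.1 -0.1 -4.4] w15.7 M [ 0.1  -0.04  0.01]
[340, 90, 300] [ 0.83556018 -0.26501796 -0.48542593  0.         -1.35038836 -1.03556018]
[420, 195, 300] [ 0.86173474 -0.04296856 -0.30882375  0.         -1.30494114 -1.06173474]
[467, 195, 200] [ 0.7842597   0.09974793 -0.39315486  0.         -1.07789354 -0.9842597 ]
[467, 195, 105] [ 0.7842597   0.19997569 -0.51910434  0.         -0.8517163  -0.9842597 ]
```

View pics/v2.png

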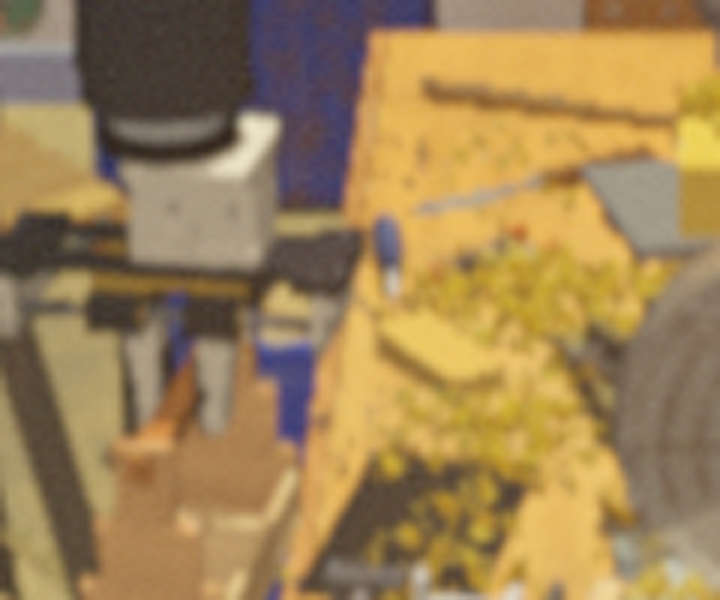

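View pics/top2.png

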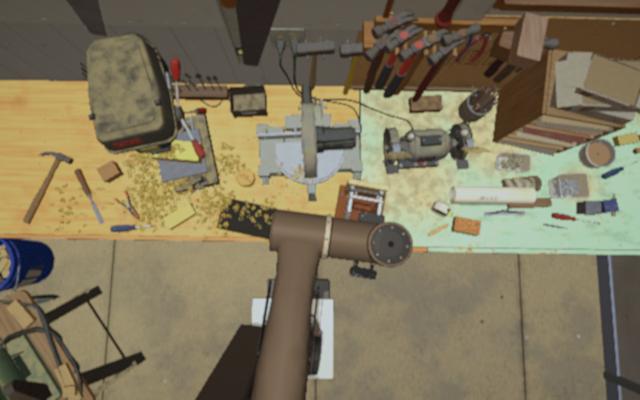

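The tote hangs cleanly in the grip: fingers at about (145–230,370) in the crop, tray below. Next I'll swing to the mat at a safe height.

```bash
cat >> h.py <<'E'
M=np.array([466.,195.,0]); QM=quat(-.2)
E
python3 - <<'E'
from h import *
p=S-100*X; p[2]=345; bot.line_to(list(p),150); st("up")
bot.move_ptp([380,100,345],QM); st()
bot.line_to([M[0],M[1],300],200)
bot.line_to([M[0],M[1],150],150)
bot.pause(.3); s=st("above mat"); print(s["tcp_pos"])
for n in("side","top"): cv2.imwrite(f"pics/{n}3.png",bot.camera(n)[:,:,::-1])
s=cv2.imread("pics/side3.png")[:,:,::-1];crop(s,255,130,345,220,6,"pics/v3.png")
s=cv2.imread("pics/top3.png")[:,:,::-1];crop(s,195,150,305,250,6,"pics/v3t.png")
E
```

```text
up t24.98 rack x-100.1 y0.3 z344.3 F rack [ 0.3  0.1 -5.1] w15.7 M [ 0.11 -0.02 -0.03]
 t26.25 rack x-123.2 y332.9 z344.6 F rack [ 0.3 -0.2 -2.7] w16.3 M [ 0.05 -0.13 -0.04]
above mat t28.52 rack x-52.6 y440.6 z150.4 F rack [ 0.1 -0.5 -4.3] w15.5 M [ 0.07 -0.05  0.03]
[466.17016975 195.15018462 150.44249389]
```

View pics/v3.png

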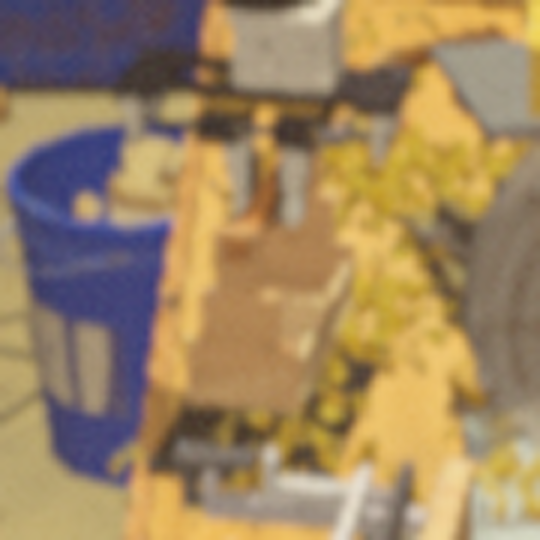

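View pics/v3t.png

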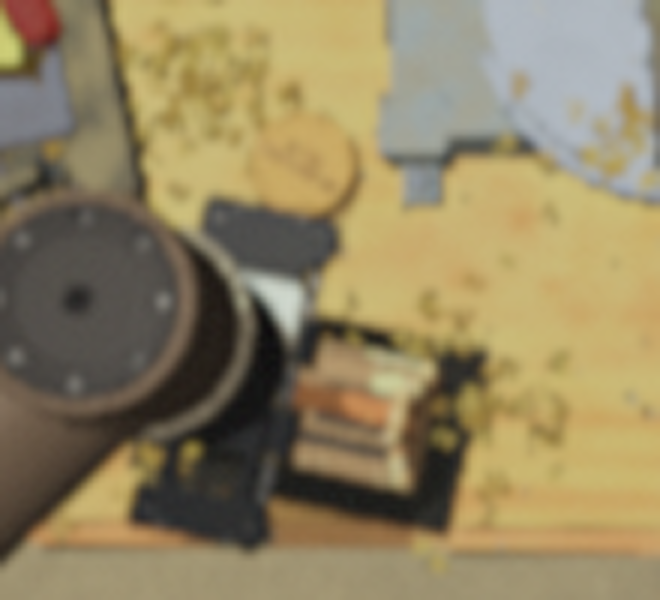

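Run:
```python
from h import *
bot.line_to([M[0],M[1],113],60); st()
z=113
while z>101:
    z-=1 if z>109 else .5
    bot.line_to([M[0],M[1],z],10); s=st(z)
    if s["contact_force"][2]>1: print("touch"); break
for n in("side","top"): cv2.imwrite(f"pics/{n}4.png",bot.camera(n)[:,:,::-1])
a=cv2.imread("pics/top4.png")[:,:,::-1]
# predicted tote + mat
it=[(M,-.2,box(-65,65,-110,110,0,4),(255,0,0)),(M,-.2,box(-40,40,-88,88,4,40),(0,255,255))]
overlay(a,"top",it,(205,165,295,245),7,"pics/v4.png")
crop(a,205,165,295,245,7,"pics/v4r.png")
```

```text
t29.39 rack x-52.6 y440.6 z113.1 F rack [ 1.   0.7 -2.8] w15.6 M [ 0.13 -0.06  0.  ]
112 t29.64 rack x-52.6 y440.5 z112.3 F rack [-0.6  0.4 -4.2] w15.9 M [ 0.05 -0.03 -0.03]
111 t29.89 rack x-52.8 y440.3 z111.0 F rack [-0.1 -0.4 -4. ] w15.8 M [ 0.1  -0.06  0.03]
110 t30.14 rack x-52.8 y440.4 z109.9 F rack [ 0.4 -0.1 -3.9] w15.8 M [ 0.11 -0.05  0.02]
109 t30.39 rack x-52.8 y440.4 z108.9 F rack [-0.6 -0.4 -3.4] w15.8 M [ 0.02 -0.04  0.04]
108.5 t30.64 rack x-52.7 y440.4 z108.5 F rack [ 0.2  0.4 -3. ] w15.8 M [ 0.11 -0.11 -0.  ]
108.0 t30.89 rack x-52.8 y440.4 z108.0 F rack [-0.5  0.5 -2.7] w15.8 M [ 0.03 -0.06  0.02]
107.5 t31.14 rack x-52.8 y440.4 z107.5 F rack [ 0.4 -0.7 -4.1] w15.7 M [ 0.1  -0.02 -0.  ]
107.0 t31.39 rack x-52.8 y440.4 z107.0 F rack [-0.5 -0.1 -4. ] w15.7 M [ 0.1  -0.09  0.02]
106.5 t31.64 rack x-52.8 y440.4 z106.5 F rack [ 0.4  0.1 -3.7] w15.1 M [ 0.03 -0.06  0.03]
106.0 t31.89 rack x-52.6 y440.5 z106.2 F rack [ 1.1  0.1 -2.1] w15.5 M [-0.06 -0.08  0.04]
105.5 t32.14 rack x-52.3 y440.5 z106.1 F rack [ 0.1 -1.5  3.4] w15.6 M [-0.81 -0.09 -0.01]
touch
```

View pics/v4.png

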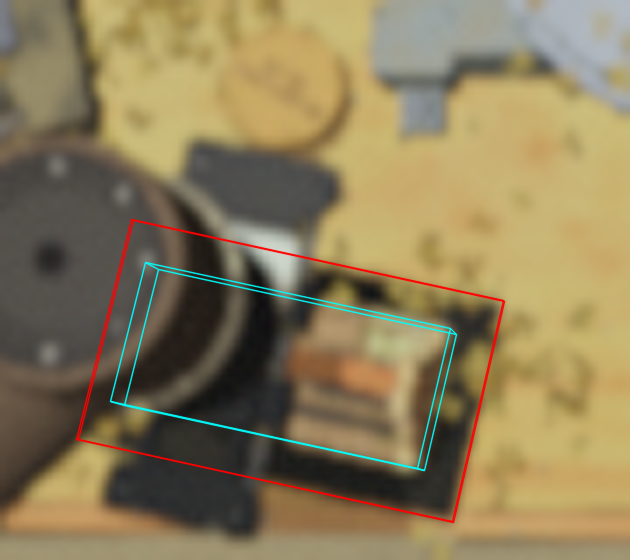

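View pics/v4r.png

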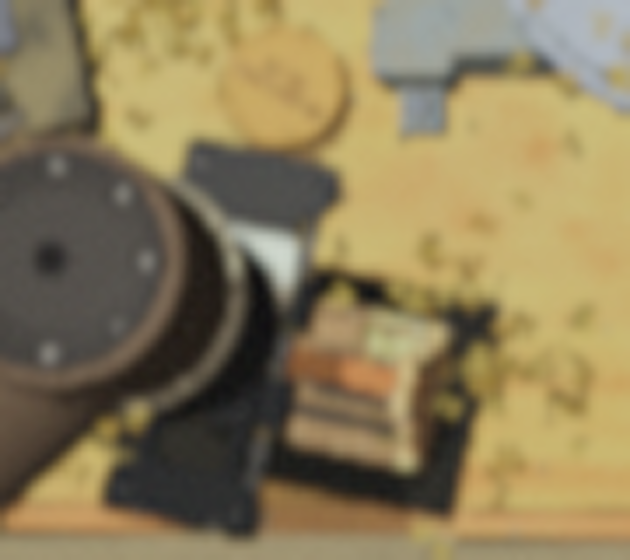

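The tote is on the mat. Its tray outline matches the prediction, with corners near (455,332) and (425,470). Releasing and retreating.

Run:
```python
from h import *
bot.line_to([M[0],M[1],106],10); st("ease")
bot.move_gripper(50,10); bot.pause(.2); st("open")
bot.line_to([M[0],M[1],130],40); st()
bot.line_to([M[0],M[1],290],150); 
bot.line_to([330,M[1]+60,340],200); st("away")
bot.move_ptp([200,430,330],quat(.4)); st()
for n in("side","top"): cv2.imwrite(f"pics/{n}5.png",bot.camera(n)[:,:,::-1])
a=cv2.imread("pics/top5.png")[:,:,::-1];s=cv2.imread("pics/side5.png")[:,:,::-1]
it=[(M,-.2,box(-65,65,-110,110,0,4),(255,0,0)),(M,-.2,box(-40,40,-88,88,4,40),(0,255,255))]
overlay(a,"top",it,(205,165,295,245),7,"pics/v5.png")
crop(a,205,165,295,245,7,"pics/v5r.png");crop(s,235,120,355,220,6,"pics/v5s.png")
```

```text
ease t32.49 rack x-52.5 y440.5 z106.1 F rack [ 1.9 -2.4  2.3] w15.6 M [-0.72 -0.45  0.03]
open t33.48 rack x-52.7 y440.4 z106.0 F rack [ 0.3 -0.1 -0.4] w49.8 M [ 0.05 -0.11  0.01]
 t34.23 rack x-52.8 y440.3 z130.0 F rack [ 0.4  0.1 -1. ] w50.0 M [ 0.06 -0.09 -0.06]
away t36.38 rack x-196.2 y478.8 z339.5 F rack [ 0.4 -0.2 -1. ] w50.4 M [ 0.06 -0.13 -0.05]
 t37.25 rack x-351.0 y632.0 z329.4 F rack [-0.6 -0.1 -0.2] w50.1 M [ 0.03 -0.01 -0.  ]
```

View pics/v5.png

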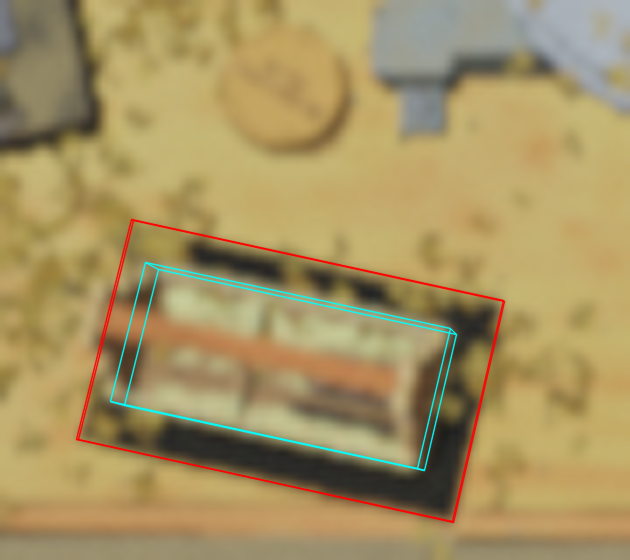

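View pics/v5r.png

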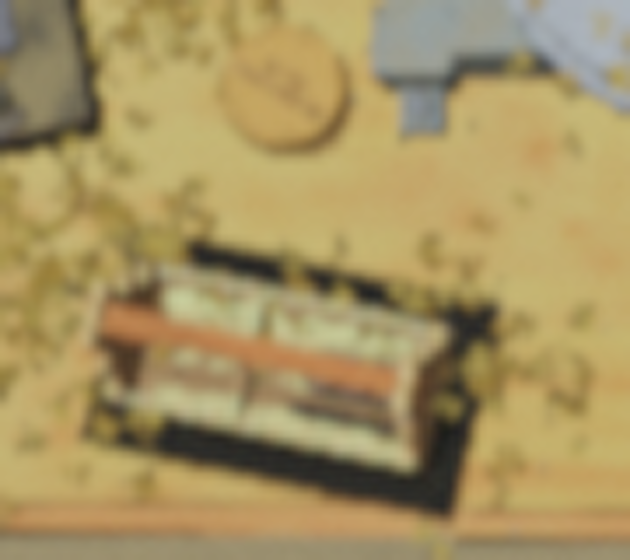

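View pics/v5s.png

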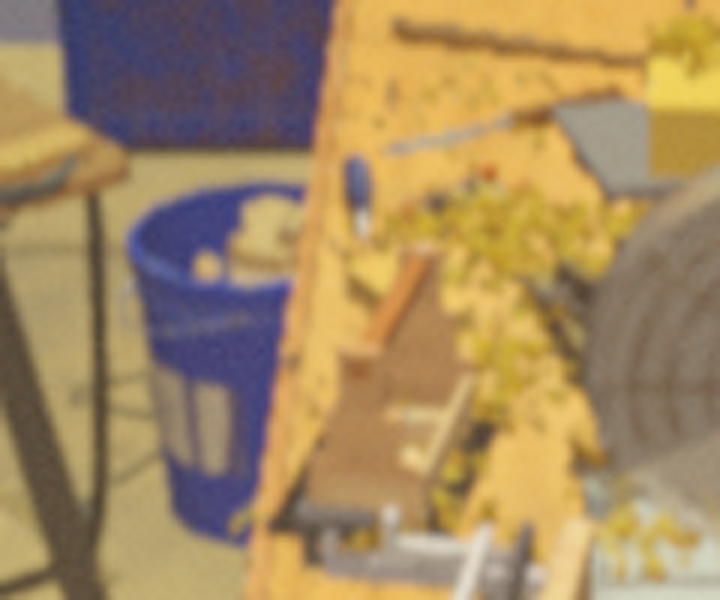

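View pics/top5.png

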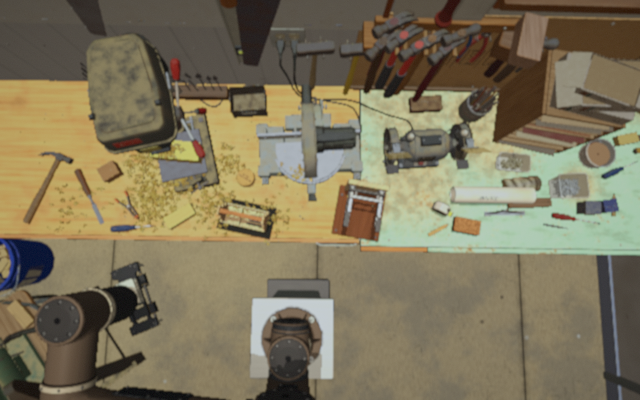

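```bash
python3 -c "
from plant import bot
print(bot.read_state()['t']); print(bot.close_job())"
```

```text
37.35
the job is handed in; nothing more can be done
None
```

The tote is off the rack and standing upright in the middle of the black mat. The gripper is clear of it, and I handed the job in at about 37.4 s.

- **Keeper:** I pushed the bar back until it met the spring at about 12 mm. It reached the hard stop at 25.8 mm, where it stopped moving while the push rose from 6.5 to 11.6 N. I eased to about 7.5 N and held that through the lift until the bar passed the jaw tops.
- **Lift and draw:** I lifted the bar about 46 mm and drew it forward at that height to 92 mm in front of the seat without touching anything. I then raised it further before swinging across.
- **Setting down:** The tote touched the mat at the expected height with a net force of about 3 N, then I let go.
- **Last checks:** The final top picture shows the tray on its predicted outline, with about 25 mm of mat at the front and 22 mm at the right, as expected for the centre. The wax tin, block and tape measure look unmoved.
- **Disagreements:** The side camera read about 5 mm off in x against the known finger position, so I relied on the top camera. Wood shavings hide the mat's left edge, so its centre is good to about 2–3 mm. Early in the push I was pressing down on the arms with up to 8 N (about 11 N on the rack in total, against the 28 N limit). I corrected that by raising the target 0.8 mm.

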